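# Tip out the temple box

## Task

Empty the pivoted flip-top box on the bench: take the black cross knob on its lever (it starts close under the lamp, so come in at a slant), swing the box right over towards the robot until its loose lid hangs open and all four spectacle temples have dropped into the grey tray below. Then swing the box fully back upright so that the lid falls shut, and let go; leave the screwdriver, the carton and the cup where they are.

Things in the scene. Friction and masses are not known exactly. Their poses are not given: they have to be found in the camera images.
- tipper: Fixed bench tipper: aluminium base 320 x 300 x 8 mm, two upright aluminium cheeks (x +-25, centred y +-105, 8 mm thick, 185 mm high) carrying a flip-top box on a level pivot. Origin: centre of the base's underside, on the bench. z up, x away from the robot (yaw varies to +-0.3 rad), y along the pivot. The pivot axis is 160 mm straight above the origin.
- lamp: Fixed white LED bar light; origin and axes those of the tipper. In them the bar fills x 103 to 153, y +-145, z 295 to 337 mm, on 12 mm posts at x 145, y +-135. Its near edge is 5 mm beyond the resting knob's centre and 65 mm higher, so an upright tool strikes it: lean the tool back to the robot (fingers pointing down and away from the robot, about 40 degrees from vertical).
- box (a joint): Turn of the flip-top box about the pivot, rad. 0: upright on its stop; grows as box top and knob swing up and over towards the robot; stop at 2.9 (upside down). The lever's weight keeps it on either stop; 1 to 4 N at the knob moves it. White box 72 (x) x 170 (y) x 55 mm (z), walls 4 mm, centred on the pivot. Turned to 2.7 or more, the temples slide out by themselves within a second or two.
- lid (a joint): Opening of the box's lid, rad; 0 shut, stop at 2.0. White plate 74 x 172 x 4 mm hinged along the box's top edge on the lever side (away from the robot when upright). It swings freely: hangs open by itself when the box is upside down, falls shut by itself when the box is upright.
- knob (a point): Centre of the black cross knob on the box's lever: fixed round bar, 24 mm diameter, 44 mm long, along the tipper's y. At turn q it is 120 mm from the pivot axis at angle 0.614 + q from the tipper's +x towards up (q = 0: 98 mm beyond, 69 mm above). The 12 mm lever joins its middle from the pivot side. Gripped across its flat ends (44 mm, sides free) it turns between the fingers as it swings.
- tray: Grey open tray fixed on the base under the box: outside 220 (x) x 194 (y) x 32 mm high, walls and floor 4 mm. Origin: centre of its underside, 30 mm nearer the robot than the pivot; axes as the tipper's.
- temple0: Loose black plastic spectacle temple (side arm) 142 x 16 x 8 mm, about 25 g, its last 45 mm bent sideways in the plane by 0.3 rad; starts in the closed box. Origin: underside, about the middle of its length; long axis y.
- temple1: Loose black plastic spectacle temple (side arm) 142 x 16 x 8 mm, about 25 g, its last 45 mm bent sideways in the plane by 0.3 rad; starts in the closed box. Origin: underside, about the middle of its length; long axis y.
- temple2: Loose black plastic spectacle temple (side arm) 142 x 16 x 8 mm, about 25 g, its last 45 mm bent sideways in the plane by 0.3 rad; starts in the closed box. Origin: underside, about the middle of its length; long axis y.
- temple3: Loose black plastic spectacle temple (side arm) 142 x 16 x 8 mm, about 25 g, its last 45 mm bent sideways in the plane by 0.3 rad; starts in the closed box. Origin: underside, about the middle of its length; long axis y.
- screwdriver: Bystander: screwdriver 170 mm long lying on the bench beside the tipper. Origin: centre underneath.
- carton: Bystander: plain cardboard carton 160 x 90 x 35 mm lying beside the tipper. Origin: centre of the underside.
- cup: Bystander: grey plastic cup, 70 mm across, 80 mm high, upright beside the tipper. Origin: centre of the underside.

How it is judged:
By the outcome, as a careful person would: the job done as asked, in the order asked, and still so for the second after the job is handed in, with the robot touching nothing.
It also fails if it takes over 56 s, if anything falls off the work surface, if the arm or the gripper's body presses on something with over 40 N, if the wrist force passes 120 N, or if a joint passes its speed limit or range.

## Robot

A 7-joint arm with a two-finger parallel gripper is mounted at the origin on the work surface. World frame = base frame: x ahead of the robot, y to its left, z up, the work surface at z = 0. Lengths are in mm, angles in rad, forces in N, time in s.
With the tool pointing down it reaches from about 400 to 900 mm from the base axis. Payload 5.6 kg.
Tool frame: the origin (TCP) lies midway between the tips of the shut fingers; the grasp point (between the pads) lies 19 mm behind it; z points along the fingers, y is the line along which they close (so a half turn about z gives the same grasp; the last joint's range is limited). The gripper opens to 92 mm and grips with 3 to 60 N. Pads are 20 mm wide; open, the fingers measure 128 mm over their backs; the gripper's body (75 mm by 189 mm) begins 69 mm behind the grasp point.
Start: joints at [1.232, 0.468, -0.012, 1.603, 0.006, 1.071, -0.056], TCP at [189.436, -621.791, 186.792] pointing down, gripper open.
Joint ranges: [-2.53, 2.53], [-0.31, 2.02], [-1.57, 1.55], [0.28, 2.44], [-1.29, 4.43], [0.15, 1.84], [-2.92, 2.92]. Speed limits (rad/s): [2.57, 2.57, 3.14, 3.14, 3.14, 3.14, 3.14].

## Interface

Orientations are given as a rotation vector (axis times angle).
In Python, from cell import robot, grip, kin, viewer gives the robot as it stands. Calls block until the motion is done:
- robot.movep(position, orientation): joint-space move of the TCP to a pose.
- robot.servo_line(position, feed=150, rotation=None): straight line of the TCP; rotation=None keeps the orientation; feed is the mean speed in mm/s.
- robot.goto_joints(angles): joint-space move.
- grip(opening, newtons=None): opening from 0.0 (shut) to 1.0 (fully open); newtons is the grip in N (None keeps the last); returns when the fingers have stopped.
- robot.hold(seconds).
- kin.ik(position, orientation): joint angles nearest the present ones, or None.
- robot.observe(): the state.
- viewer.read_camera(name): name is "side" or "top"; returns the picture (420x560x3 uint8, red, green, blue); there is no depth.
- viewer.camera_info(name): a dict with "camera_matrix" (3x3 intrinsics, pixels), "R" (3x3) and "t" (3): a world point X has camera coordinates R X + t. Camera axes: x right, y down, z forward; pixel columns grow to the right and rows downward; lengths in mm; the calibration is good to about 2 mm. A picture is of the moment at which its call begins. camera_info takes no time and is no camera call.
A pose or a line that the arm cannot do raises robot.IKError and nothing moves.
- robot.job_done(): hands the job in; it is judged then, once.
Trained networks look in the newest picture that a camera, given by its name, has taken for a name from the list of things; names that differ only in an ending like _2 or _b are one class to them, and where a whole thing is asked for, a point or a joint stands for the part that bears it (a point fixed in the world has none). Each returns a list of dicts, best first, with "confidence" (0 to 1); they miss things now and then, are a little off and sometimes report something else, mostly with a low value. They report only what shows in the picture. A call takes as long as a camera call.
- viewer.silhouettes(name, camera): "mask" (420x560 bool, what is visible of it).
- viewer.pinpoint(name, camera): "at" ([x, y, z] in mm, in the coordinates of the camera as it stood for that picture, good to about 4 mm: a listed point, or the origin of a listed thing).
The state is a dict: "t": time; "joints": joint angles; "joint_velocities": joint speeds; "joint_torque": joint torques, N m; "tcp_pos": TCP position; "tcp_rot": TCP orientation; "contact_force": force on the tool from outside, world axes, zero at the start; "wrist_torque": the same for the moment, N m; "grip_width": opening from 0.0 (shut) to 1.0 (fully open); "grip_force": force on a finger pad.
Only numpy, scipy, OpenCV 4.12 (cv2) and the standard library are available. Lean on these libraries where they do the work, as an engineer would, in place of code of your own. Each camera call takes 0.05 s, during which the arm holds its last target. There are 200 camera calls.

## Working session

There is one attempt and no reset: what is moved stays moved. The work goes in short steps, each a Python script; the robot and the scene stay as the last script left them, time stands still between calls to the robot, and variables do not carry over. Pictures are saved under pics/ and viewed, at most 11 in all, crops included, and the job is handed in when it is done.

```bash
ls; mkdir -p pics; cat > h.py <<'E'
import numpy as np, cv2
from cell import robot, grip, kin, viewer
from scipy.spatial.transform import Rotation as Rn
def world(p,cam):
    i=viewer.camera_info(cam); return np.array(i["R"]).T@(np.array(p)-np.array(i["t"]))
def proj(X,cam):
    i=viewer.camera_info(cam); c=np.array(i["R"])@np.array(X)+np.array(i["t"]); u=np.array(i["camera_matrix"])@c; return u[:2]/u[2]
def save(cam,f):
    im=viewer.read_camera(cam); cv2.imwrite(f,im[:,:,::-1]); return im
E
python3 - <<'E'
from h import *
np.set_printoptions(precision=1,suppress=True)
ims=[save(c,f"pics/{c}0.png") for c in("side","top")]
cv2.imwrite("pics/both0.png",cv2.resize(np.vstack(ims)[:,:,::-1],(560,840))[:, :])
for n in("tipper","knob","tray","lamp","screwdriver","carton","cup"):
  for c in("side","top"):
    for d in viewer.pinpoint(n,c)[:2]: print(n,c,d["confidence"],world(d["at"],c))
print(robot.observe()["t"])
E
```

```text
pics
tipper side 0.81 [560.5  80.2   3.1]
knob side 0.81 [650.8  57.  226. ]
knob top 0.84 [654.4  55.1 230.6]
tray side 0.66 [532.7  97.8   4.5]
tray side 0.37 [ 599.5 -179.3   -0.8]
tray top 0.84 [532.2  92.6   5.2]
screwdriver side 0.69 [699.5 339.8  -0.9]
screwdriver side 0.28 [650.9  56.  228.1]
screwdriver top 0.55 [700.6 340.1  -2.6]
carton side 0.62 [ 407.4 -157.7   -1.2]
carton top 0.91 [ 411.2 -152.3    2.6]
carton top 0.36 [532.4  93.7   7.1]
cup top 0.64 [ 411.6 -151.4    1.4]
0.8
```

View pics/side0.png

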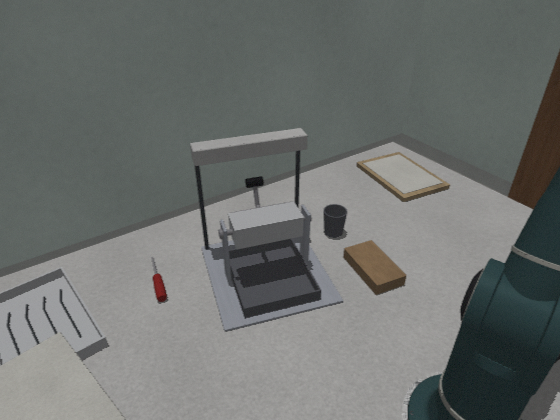

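View pics/top0.png

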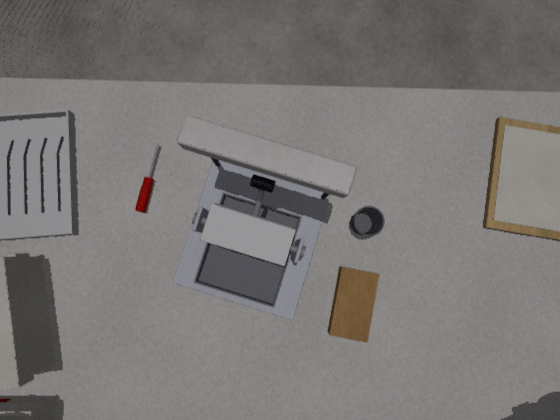

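The side view shows the tipper upright, with the knob at about (255,182) under the lamp bar. In the top view the knob is at (262,184), the lamp-bar corners at (186,117), (355,168), (351,195) and (179,145), and the near base corners at (176,283) and (296,319). The screwdriver is on the left, and the cup and carton are on the right, all clear of the swing. Next I'll fit x, y and yaw and check IK along the arc.

```bash
cat >> h.py <<'E'
def pose(P,q,tilt,back=0,flip=1,off=(0,0,0)):
    """TCP pose gripping the knob at turn q; tilt = lean back to the robot; back = mm withdrawn along tool"""
    x,y,w=P; A=Rn.from_euler("z",w).as_matrix()
    k=A@np.array([120*np.cos(.614+q),0,160+120*np.sin(.614+q)])+[x,y,0]+np.array(off)
    z=A@np.array([np.sin(tilt),0,-np.cos(tilt)]); yy=flip*A[:,1]
    R=np.column_stack([np.cross(yy,z),yy,z])
    return k+z*(19-back), Rn.from_matrix(R).as_rotvec()
E
python3 - <<'E'
from h import *
from scipy.optimize import least_squares
np.set_printoptions(precision=3,suppress=True)
M=[((153,145,337),(186,117)),((153,-145,337),(355,168)),((103,-145,337),(351,195)),((103,145,337),(179,145)),((-160,150,8),(176,283)),((-160,-150,8),(296,319)),((98,0,229),(262,184))]
def W(p,m): return Rn.from_euler("z",p[2]).apply(m)+[p[0],p[1],0]
f=lambda p:np.concatenate([proj(W(p,m),"top")-u for m,u in M]+[2*(proj(W(p,(98,0,229)),"side")-(255,182))])
s=least_squares(f,[560,85,-.28],loss="soft_l1"); P=s.x; print(P,s.fun.reshape(-1,2))
print("knob",W(P,(98,0,229)),"tray",W(P,(-30,0,8)))
print(robot.observe()["tcp_rot"])
q0=robot.observe()["joints"]
for fl in(1,-1):
  for q,t,b in((0,.75,120),(0,.75,0),(0.7,.6,0),(1.4,.4,0),(2.1,.2,0),(2.9,0,0),(2.9,.2,0)):
    j=kin.ik(*pose(P,q,t,b,fl)); print(fl,q,t,b,None if j is None else np.array(j))
E
```

```text
[558.325  79.655  -0.261] [[-0.469 -1.191]
 [ 3.845 -2.446]
 [-0.269  0.243]
 [-2.82  -0.016]
 [-1.397  2.263]
 [-0.309  1.614]
 [ 1.685  0.337]
 [ 0.438 -1.029]]
knob [653.007  54.371 229.   ] tray [529.341  87.396   8.   ]
[ 3.107  0.463 -0.   ]
1 0 0.75 120 [ 0.998  0.149 -1.488  2.137  1.12   0.683  0.062]
1 0 0.75 0 [-0.125  0.233 -0.234  2.135  1.338  0.459 -0.181]
1 0.7 0.6 0 [ 0.88   0.548 -1.558  2.062  1.273  1.027  0.039]
1 1.4 0.4 0 [ 0.929  0.218 -1.426  2.069  0.665  0.836  0.444]
1 2.1 0.2 0 [ 0.811  0.328 -1.356  2.106  0.6    0.902  0.435]
1 2.9 0 0 [ 0.651  0.639 -1.222  2.071  0.746  0.971  0.335]
1 2.9 0.2 0 [ 0.506  0.41  -1.04   2.206  0.783  0.719  0.238]
-1 0 0.75 120 None
-1 0 0.75 0 [-1.396  0.535  1.365  2.2   -1.044  0.207 -1.119]
-1 0.7 0.6 0 [-1.222  0.034  0.892  2.161  0.617  0.531 -2.639]
-1 1.4 0.4 0 [-0.393 -0.005 -0.012  2.124  0.367  0.735 -2.474]
-1 2.1 0.2 0 [ 0.757  0.269 -1.266  2.107  0.524  0.867 -2.638]
-1 2.9 0 0 [ 0.288  0.379 -0.699  2.088  0.343  0.787 -2.454]
-1 2.9 0.2 0 [ 0.443  0.372 -0.957  2.209  0.724  0.686 -2.854]
```

```bash
python3 - <<'E'
from h import *
np.set_printoptions(precision=3,suppress=True)
P=(558.3,79.7,-.261)
j=list(kin.ik([165,-560,470],robot.observe()["tcp_rot"])); print(np.array(j))
robot.goto_joints(j)
j[0]=-.13; robot.goto_joints(j)
o=robot.observe(); print(o["t"],o["tcp_pos"],o["tcp_rot"],np.array(o["joints"]),o["contact_force"])
for fl in(1,-1):
  for q,t,b in((0,.7,120),(0,.75,60),(0,.65,0),(0,.7,0),(0,.75,0),(0.7,.6,0),(1.4,.4,0),(2.1,.2,0),(2.9,0,0),(2.9,.2,0)):
    j=kin.ik(*pose(P,q,t,b,fl)); print(fl,q,t,b,None if j is None else np.array(j))
E
```

```text
[ 1.228  0.214 -0.002  1.329  0.001  1.598 -0.049]
4.5083 [582.299  41.976 470.066] [ 2.129  2.31  -0.   ] [-0.129  0.214 -0.001  1.329  0.001  1.598 -0.048] [ 0.267 -0.274 -0.189]
1 0 0.7 120 [-0.255 -0.018 -0.169  2.138  0.801  0.599  0.305]
1 0 0.75 60 [-0.278  0.096 -0.117  2.173  1.111  0.493  0.006]
1 0 0.65 0 [-0.28   0.222 -0.026  2.079  0.92   0.427  0.232]
1 0 0.7 0 [-0.322  0.218  0.004  2.115  1.096  0.407  0.046]
1 0 0.75 0 [-0.366  0.217  0.036  2.15   1.287  0.401 -0.155]
1 0.7 0.6 0 [-0.232  0.069 -0.146  2.11   0.692  0.57   0.418]
1 1.4 0.4 0 [-0.213  0.005 -0.192  2.114  0.368  0.735  0.667]
1 2.1 0.2 0 [-0.193  0.067 -0.208  2.15   0.195  0.777  0.781]
1 2.9 0 0 [-0.142  0.295 -0.192  2.114  0.082  0.74   0.923]
1 2.9 0.2 0 [-0.23   0.217 -0.186  2.245  0.317  0.548  0.641]
-1 0 0.7 120 [ 0.227  0.008 -0.642  2.114  0.809  0.597 -2.833]
-1 0 0.75 60 [-1.665  0.265  1.484  2.233  0.405  0.238 -2.471]
-1 0 0.65 0 [-0.514  0.217  0.239  2.093  0.815  0.381 -2.824]
-1 0 0.7 0 [-1.378  0.535  1.371  2.167 -0.906  0.28  -1.244]
-1 0 0.75 0 [-1.396  0.535  1.365  2.2   -1.044  0.207 -1.12 ]
-1 0.7 0.6 0 [-0.13   0.076 -0.252  2.105  0.707  0.576 -2.735]
-1 1.4 0.4 0 [-0.229  0.004 -0.176  2.115  0.368  0.735 -2.475]
-1 2.1 0.2 0 [-0.322  0.059 -0.075  2.157  0.181  0.775 -2.348]
-1 2.9 0 0 [-0.359  0.282  0.058  2.127 -0.024  0.733 -2.118]
-1 2.9 0.2 0 [-0.382  0.207 -0.018  2.254  0.249  0.535 -2.436]
```

```bash
python3 - <<'E'
from h import *
np.set_printoptions(precision=3,suppress=True)
P=(558.3,79.7,-.261)
p,r=pose(P,0,.72,100,off=(-60,0,110)); robot.movep(p,r)
p,r=pose(P,0,.72,100); robot.servo_line(p,feed=200)
o=robot.observe(); print(o["t"],o["tcp_pos"],np.array(o["joints"]),o["contact_force"])
ims=[]
for c in("side","top"):
  ims.append(save(c,f"pics/{c}1.png"))
  for d in viewer.pinpoint("knob",c)[:1]: print(c,d["confidence"],world(d["at"],c))
cv2.imwrite("pics/b1.png",cv2.resize(np.hstack([i[60:340,120:420] for i in ims])[:,:,::-1],(800,373)))
E
```

```text
6.0833 [602.387  67.962 290.416] [-0.255  0.019 -0.162  2.154  0.903  0.559  0.205] [-0.065  0.407  0.283]
side 0.91 [650.569  57.71  225.946]
top 0.8 [656.522  58.447 231.645]
```

View pics/b1.png

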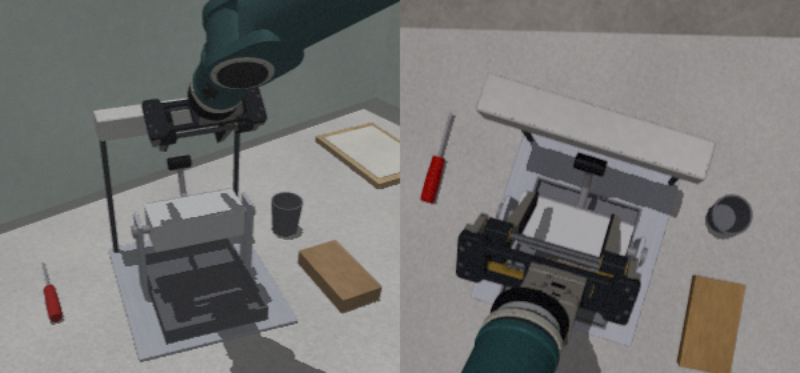

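Both views show the hand leaning back, with the open fingers straddling the knob's line and clear of the lamp. The network's knob position matches the fit to about 3 mm. I'll approach and grip gently.

```bash
python3 - <<'E'
from h import *
np.set_printoptions(precision=2,suppress=True)
P=(558.3,81,-.261)
for b in(40,0):
  p,r=pose(P,0,.72,b); robot.servo_line(p,feed=90,rotation=r)
  o=robot.observe(); print(o["t"],np.array(o["contact_force"]))
grip(.49,12); o=robot.observe(); print(o["grip_width"]*92,o["grip_force"],np.array(o["contact_force"]))
grip(.3,15); robot.hold(.2); o=robot.observe(); print(o["t"],o["grip_width"]*92,o["grip_force"],np.array(o["contact_force"]),np.array(o["wrist_torque"]),np.array(o["tcp_pos"]))
ims=[save(c,f"pics/{c}2.png") for c in("side","top")]
cv2.imwrite("pics/b2.png",cv2.resize(np.hstack([i[100:250,180:340] for i in ims])[:,:,::-1],(800,375)))
E
```

```text
7.1 [ 0.61 -0.39  0.04]
7.6917 [ 0.13 -0.13 -0.34]
45.12435052106512 0.8586915582418442 [ 0.94  0.93 -0.75]
8.9333 42.54272003458224 14.992082189928624 [ 0.83  4.81 -0.65] [0.97 0.19 0.76] [665.37  53.57 215.01]
```

View pics/b2.png

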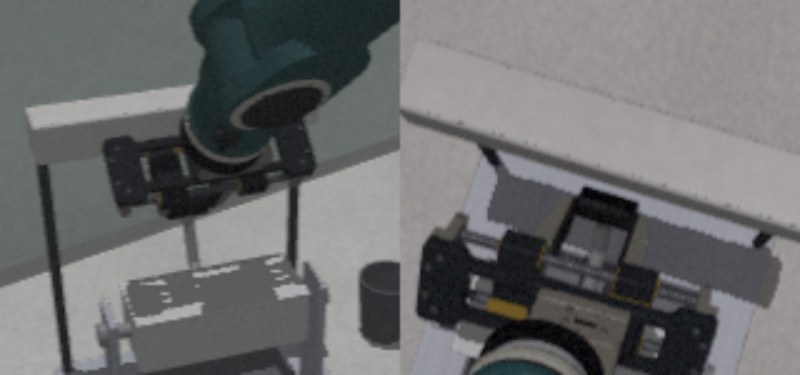

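The knob is gripped: 42.5 mm measured against 44 nominal, with 15 N on the pads and a small side force. I'll swing it over in short steps and watch the force.

```bash
cat >> h.py <<'E'
P=(558.3,81.7,-.261)
def swing(qs,feed=90):
    for i,q in enumerate(qs):
        p,r=pose(P,q,.72*(1-q/2.9)); robot.servo_line(p,feed=feed,rotation=r)
        o=robot.observe(); F=Rn.from_euler("z",-P[2]).apply(o["contact_force"]); a=.614+q
        rad=F[0]*np.cos(a)+F[2]*np.sin(a); tan=-F[0]*np.sin(a)+F[2]*np.cos(a)
        if i%2==0 or i==len(qs)-1: print("q %.2f t %.1f rad %.1f tan %.1f y %.1f w %.1f gf %.0f"%(q,o["t"],rad,tan,F[1],o["grip_width"]*92,o["grip_force"]))
        if np.linalg.norm(F)>40: print("ABORT",F); return False
    return True
E
python3 - <<'E'
from h import *
if swing(np.linspace(.15,1.35,9)):
    robot.hold(.05); im=save("side","pics/side3.png")
E
```

```text
q 0.15 t 9.4 rad -2.1 tan -0.8 y 5.4 w 42.1 gf 15
q 0.45 t 10.1 rad 0.1 tan 0.2 y -0.6 w 27.6 gf 0
q 0.75 t 10.8 rad -0.8 tan -0.4 y -0.4 w 27.8 gf 0
q 1.05 t 11.5 rad 0.0 tan -0.4 y 0.3 w 27.4 gf 0
q 1.35 t 12.2 rad -0.0 tan -0.3 y 0.2 w 27.5 gf 0
```

View pics/side3.png

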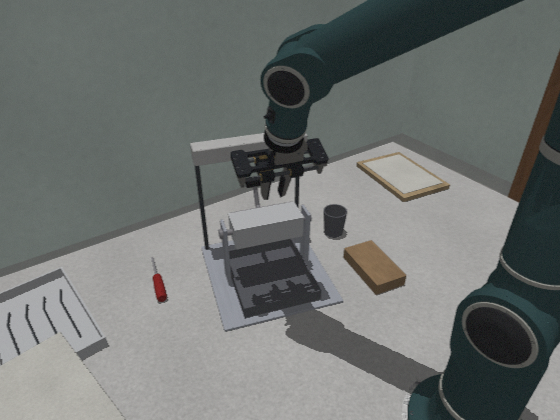

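The hand slipped off the knob near q≈0.2: the grip width has dropped to 27.6 mm with no pad force. In the picture the box is back upright and undisturbed. I'll retreat to the pre-approach pose, refine the pose with masks, and regrip harder.

```bash
python3 - <<'E'
from h import *
from scipy.optimize import least_squares
np.set_printoptions(precision=2,suppress=True)
grip(1.0)
p,r=pose(P,0,.72,100); robot.servo_line(p,feed=150,rotation=r)
C={}
for c in("side","top"):
  im=save(c,f"pics/{c}4.png"); 
  d=viewer.silhouettes("knob",c)[:2]
  for e in d:
    m=e["mask"]; ys,xs=np.nonzero(m); print(c,e["confidence"],m.sum(),xs.min(),xs.max(),ys.min(),ys.max(),xs.mean(),ys.mean(),"proj",proj(pose(P,0,.72,19)[0],c))
  for e in viewer.pinpoint("knob",c)[:1]: print(world(e["at"],c))
  b=d[0]["mask"]; g=im.astype(int).sum(2)
  u,v=proj(pose(P,0,.72,19)[0],c).astype(int); y0,x0=v-14,u-16
  s=(g[y0:y0+28,x0:x0+32]<110).astype(np.uint8)
  n,l,st,ce=cv2.connectedComponentsWithStats(s); print("dark",[(st[i][4],ce[i]+[x0,y0],st[i][:4]) for i in range(1,n) if st[i][4]>30])
  cv2.imwrite(f"pics/{c}4c.png",cv2.resize(im[v-45:v+45,u-60:u+60,::-1],(720,540)))
# lamp yaw by top edge of its mask
cv2.imwrite("pics/b4.png",np.vstack([cv2.resize(cv2.imread(f"pics/{c}4c.png"),(400,300)) for c in("side","top")]))
print(robot.observe()["t"])
E
```

```text
side 0.78 2909 228 304 176 247 264.04056376761775 220.52457889309042 proj [254.53 181.66]
[650.15  57.99 225.57]
dark [(np.int32(142), array([253.98, 181.68]), array([ 8, 10, 17, 11], dtype=int32))]
top 0.96 2622 211 296 176 258 252.56941266209 223.37643020594965 proj [262.6  184.27]
top 0.35 6292 177 356 115 199 266.71026700572156 157.11697393515576 proj [262.6  184.27]
[654.89  56.44 233.53]
dark [(np.int32(267), array([262.04, 183.12]), array([ 4,  5, 25, 17], dtype=int32))]
14.4167
```

View pics/b4.png

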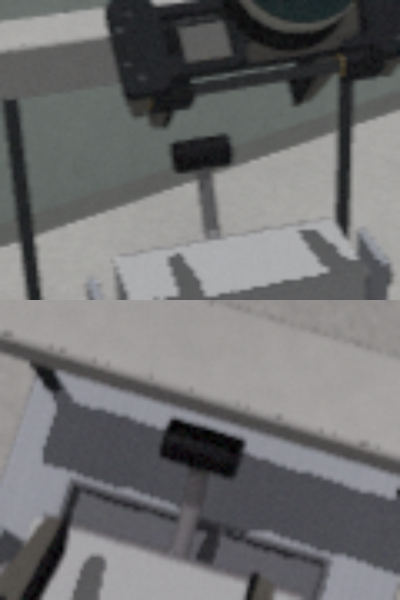

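The knob agrees with the model to about 1 px in both views. At the start of the swing the motion is nearly straight out along the fingers, so the grip relies on friction alone. I'll regrip at 50 N, 3 mm deeper, and stop if it slips.

```bash
sed -i 's/^P=.*/P=(559.8,81.7,-.261)/; s/p,r=pose(P,q,.72\*(1-q\/2.9))/p,r=pose(P,q,.72*(1-q\/2.9),-3)/; s/if np.linalg.norm(F)>40:/if np.linalg.norm(F)>40 or o["grip_force"]<10:/' h.py
python3 - <<'E'
from h import *
np.set_printoptions(precision=2,suppress=True)
p,r=pose(P,0,.72,-3); robot.servo_line(p,feed=100,rotation=r)
print(np.array(robot.observe()["contact_force"]))
grip(.3,50); o=robot.observe(); print(o["t"],o["grip_width"]*92,o["grip_force"],np.array(o["contact_force"]))
if swing(np.linspace(.1,.6,6),70): swing(np.linspace(.75,1.35,5),90)
save("side","pics/side5.png"); print(robot.observe()["t"])
E
```

```text
[-0.62  0.18  0.01]
16.4167 42.670431476285316 49.99670147895813 [0.78 0.57 0.06]
q 0.10 t 16.7 rad -2.8 tan -3.2 y 2.3 w 42.8 gf 50
q 0.30 t 17.4 rad -9.0 tan -2.8 y 5.4 w 42.6 gf 50
q 0.50 t 18.0 rad -11.8 tan -1.3 y 5.1 w 42.6 gf 50
q 0.60 t 18.4 rad -12.9 tan -3.3 y 6.9 w 42.7 gf 50
q 0.75 t 18.7 rad -15.0 tan -2.8 y 8.5 w 42.3 gf 50
q 1.05 t 19.4 rad -18.9 tan -1.7 y 10.5 w 41.8 gf 50
q 1.35 t 20.2 rad -16.9 tan -0.2 y 11.4 w 40.9 gf 50
20.2083
```

View pics/side5.png

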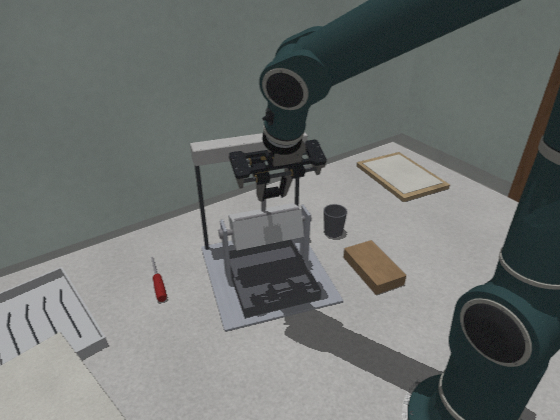

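The box is following (about 1.3 rad), but the side and radial forces grow steadily. That means my yaw and height are slightly off, so I'll shift by force and continue adaptively.

```bash
sed -i 's/^P=.*/P=(560.5,84.0,-.285)/' h.py; cat >> h.py <<'E'
OFF=np.zeros(3)   # tipper frame: force-led correction
def aswing(qs,feed=90,k=.1,tilt=lambda q:.72*(1-q/2.9),lim=40):
    """swing, giving way to the radial and sideways force at each step"""
    A=Rn.from_euler("z",P[2])
    for i,q in enumerate(qs):
        p,r=pose(P,q,tilt(q),-3,off=A.apply(OFF)); robot.servo_line(p,feed=feed,rotation=r)
        o=robot.observe(); F=A.inv().apply(o["contact_force"]); a=.614+q; u=np.array([np.cos(a),0,np.sin(a)])
        rad=F@u; OFF[:]=np.clip(OFF+k*(rad*u+[0,F[1],0]),-9,9)
        print("q %.2f t %.1f rad %.1f tan %.1f y %.1f w %.1f"%(q,o["t"],rad,F@[-u[2],0,u[0]],F[1],o["grip_width"]*92),OFF.round(1),"M",np.round(o["wrist_torque"],1))
        if np.linalg.norm(F)>lim or o["grip_force"]<10: print("ABORT",F); return False
    return True
E
python3 - <<'E'
from h import *
aswing([1.35,1.35,1.35,1.45,1.55],40) and print(robot.observe()["t"])
E
```

```text
q 1.35 t 20.5 rad -12.8 tan -1.1 y 2.4 w 41.3 [ 0.5  0.2 -1.2] M [ 1.  -0.3  0.5]
q 1.35 t 20.7 rad -3.5 tan -0.7 y -0.9 w 41.2 [ 0.6  0.1 -1.5] M [ 0.1 -0.2  0.1]
q 1.35 t 21.0 rad 0.5 tan -1.0 y -1.7 w 41.4 [ 0.6 -0.  -1.5] M [-0.4 -0.2 -0.1]
q 1.45 t 21.4 rad 7.8 tan -1.5 y -4.5 w 41.4 [ 0.2 -0.5 -0.8] M [-0.9  0.  -0.3]
q 1.55 t 21.9 rad 9.1 tan -2.5 y -3.2 w 41.7 [-0.3 -0.8 -0. ] M [-0.7  0.2 -0.3]
21.8917
```

```bash
python3 - <<'E'
from h import *
OFF[:]=[-.3,-.8,0]
ok=aswing(np.arange(1.65,2.81,.1),90)
if ok: aswing([2.84,2.87],60)
robot.hold(.6)
np.save("off.npy",OFF)
o=robot.observe(); print(o["t"],np.round(o["contact_force"],1))
ims=[save(c,f"pics/{c}6.png") for c in("side","top")]
cv2.imwrite("pics/b6.png",cv2.resize(np.hstack([i[110:340,130:350] for i in ims])[:,:,::-1],(800,418)))
E
```

```text
q 1.65 t 22.2 rad 9.7 tan -1.6 y -2.5 w 41.3 [-0.9 -1.1  0.7] M [-0.5  0.5 -0.2]
q 1.75 t 22.5 rad 9.4 tan -2.8 y -2.9 w 41.5 [-1.6 -1.3  1.4] M [-0.3  0.7 -0.2]
q 1.85 t 22.8 rad 10.9 tan -2.3 y -2.6 w 41.8 [-2.4 -1.6  2.1] M [-0.   1.  -0.1]
q 1.95 t 23.1 rad 9.2 tan -1.6 y 0.0 w 41.7 [-3.2 -1.6  2.6] M [ 0.2  1.1 -0.1]
q 2.05 t 23.4 rad 9.9 tan -1.4 y -0.6 w 41.5 [-4.1 -1.7  3. ] M [0.3 1.2 0. ]
q 2.15 t 23.6 rad 9.4 tan -2.0 y -0.3 w 41.8 [-5.  -1.7  3.4] M [0.4 1.3 0. ]
q 2.25 t 23.9 rad 9.5 tan -1.6 y -0.4 w 42.6 [-5.9 -1.7  3.7] M [0.5 1.3 0. ]
q 2.35 t 24.2 rad 8.8 tan -1.9 y -0.4 w 42.3 [-6.7 -1.8  3.8] M [0.7 1.4 0. ]
q 2.45 t 24.5 rad 8.7 tan -2.8 y 0.4 w 43.1 [-7.6 -1.7  3.9] M [0.7 1.5 0. ]
q 2.55 t 24.8 rad 8.8 tan -2.2 y 0.7 w 42.6 [-8.5 -1.7  3.9] M [0.8 1.6 0. ]
q 2.65 t 25.1 rad 8.6 tan -3.8 y 1.6 w 43.3 [-9.  -1.5  3.8] M [0.9 1.6 0.1]
q 2.75 t 25.3 rad 10.4 tan -3.7 y 1.1 w 43.4 [-9.  -1.4  3.5] M [1.  1.7 0. ]
q 2.84 t 25.7 rad 11.3 tan -3.7 y 2.0 w 43.0 [-9.  -1.2  3.2] M [1.2 2.  0. ]
q 2.87 t 25.9 rad 12.6 tan -3.7 y 1.1 w 43.6 [-9.  -1.1  2.8] M [1.1 2.1 0. ]
26.5167 [-11.7   5.1   0.3]
```

View pics/b6.png

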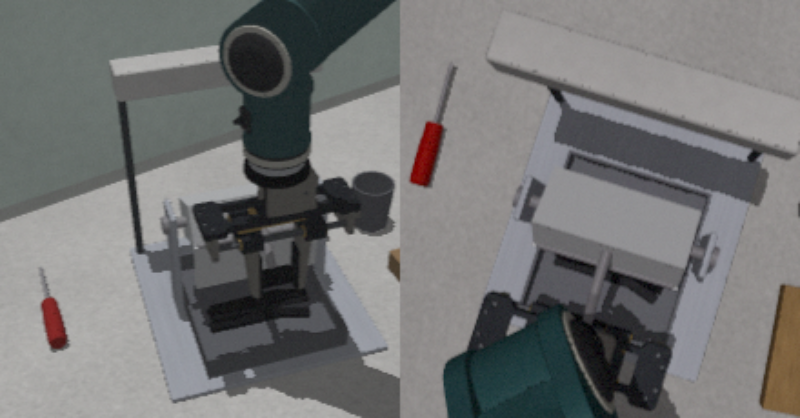

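In the side view the box is inverted and black temples lie in the tray around (260,310). In the top view the upturned box bottom is visible. I'll check how many temples are out and where the knob is.

```bash
python3 - <<'E'
from h import *
np.set_printoptions(precision=1,suppress=True)
OFF[:]=np.load("off.npy"); A=Rn.from_euler("z",P[2])
robot.hold(.5)
o=robot.observe(); T=Rn.from_rotvec(o["tcp_rot"]).as_matrix(); print(o["t"],"grasp pt",np.array(o["tcp_pos"])-19*T[:,2],np.array(o["contact_force"]))
print("model knob q2.87",pose(P,2.87,0,19)[0])
for c in("side","top"):
  im=save(c,f"pics/{c}7.png")
  for n in("knob","temple0","lid"):
    for d in viewer.pinpoint(n,c)[:5]: print(c,n,round(d["confidence"],2),world(d["at"],c), A.inv().apply(world(d["at"],c)-[P[0],P[1],0]))
cv2.imwrite("pics/b7.png",cv2.resize(cv2.imread("pics/side7.png")[190:350,190:350],(800,600)[1:]*2))
E
```

```text
27.1167 grasp pt [436.7 119.2 118.1] [-11.5   4.5  -1.1]
model knob q2.87 [452.  115.8 119.7]
side knob 0.62 [443.2 118.2 133.6] [-122.2   -0.2  133.6]
side temple0 0.9 [503.8 104.2   7.6] [-60.1   3.4   7.6]
side temple0 0.58 [513.4 100.4  18. ] [-49.8   2.5  18. ]
side temple0 0.56 [522.8  98.4  22.6] [-40.2   3.2  22.6]
side temple0 0.55 [532.4  86.4   9.8] [-27.6  -5.6   9.8]Traceback (most recent call last):
  File "<stdin>", line 10, in <module>
ValueError: it knows: carton, cup, knob, lamp, screwdriver, temple, tipper, tray
```

```bash
python3 - <<'E'
from h import *
np.set_printoptions(precision=1,suppress=True)
im=cv2.imread("pics/side7.png")[195:335,200:350]
cv2.imwrite("pics/b7.png",cv2.convertScaleAbs(cv2.resize(im,(640,597),interpolation=cv2.INTER_CUBIC),alpha=1.8,beta=20))
E
```

```text
(no output)
```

View pics/b7.png

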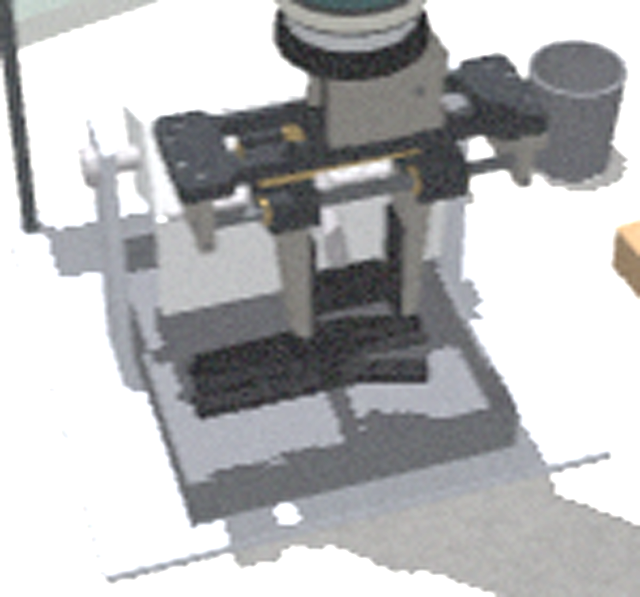

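The tray holds a black heap of temples under the inverted box, with the lid hanging behind it. The network picks out four at tray height, 8–23 mm. I'll count once more, then swing back along the learned offsets.

```bash
cat >> h.py <<'E'
BQ=[0,1.3,1.55,1.85,2.25,2.65,2.87]
BO=np.array([[0,0,-1],[.3,0,-1.5],[-.3,-.8,0],[-2.4,-1.6,2.1],[-5.9,-1.7,3.7],[-9,-1.5,3.8],[-9,-1.1,2.8]])
def rswing(qs,feed=90,k=.07):
    A=Rn.from_euler("z",P[2])
    for q in qs:
        b=np.array([np.interp(q,BQ,BO[:,i]) for i in range(3)])
        p,r=pose(P,q,.72*(1-q/2.9),-3,off=A.apply(OFF+b)); robot.servo_line(p,feed=feed,rotation=r)
        o=robot.observe(); F=A.inv().apply(o["contact_force"]); a=.614+q; u=np.array([np.cos(a),0,np.sin(a)])
        rad=F@u; OFF[:]=np.clip(OFF+k*(rad*u+[0,F[1],0]),-8,8)
        print("q %.2f t %.1f rad %.1f tan %.1f y %.1f w %.1f"%(q,o["t"],rad,F@[-u[2],0,u[0]],F[1],o["grip_width"]*92),OFF.round(1))
        if np.linalg.norm(F)>40 or o["grip_force"]<10: print("ABORT",F); return False
    np.save("roff.npy",OFF); return True
E
python3 - <<'E'
from h import *
viewer.read_camera("side"); d=viewer.pinpoint("temple0","side")
print([(round(e["confidence"],2),world(e["at"],"side").round()) for e in d])
if sum(e["confidence"]>.4 for e in d)>=4: rswing(np.arange(2.75,1.0,-.12))
E
```

```text
[(0.64, array([504., 103.,   8.])), (0.62, array([522.,  95.,  24.])), (0.58, array([533.,  88.,  12.])), (0.48, array([511.,  99.,  20.]))]
q 2.75 t 27.7 rad 7.7 tan 1.5 y 1.3 w 43.5 [-0.5  0.1 -0.1]
q 2.63 t 28.0 rad 2.5 tan 2.0 y 1.8 w 43.5 [-0.7  0.2 -0.1]
q 2.51 t 28.3 rad -4.3 tan 3.0 y 2.8 w 43.5 [-0.4  0.4 -0.1]
q 2.39 t 28.6 rad -8.8 tan 2.7 y 1.2 w 43.2 [ 0.2  0.5 -0.2]
q 2.27 t 28.9 rad -9.8 tan 3.8 y 2.5 w 43.6 [ 0.9  0.7 -0.4]
q 2.15 t 29.2 rad -10.6 tan 3.9 y 1.7 w 42.9 [ 1.6  0.8 -0.7]
q 2.03 t 29.6 rad -11.3 tan 3.6 y 2.7 w 43.2 [ 2.3  1.  -1.1]
q 1.91 t 29.9 rad -10.6 tan 2.9 y 1.4 w 43.3 [ 2.9  1.1 -1.5]
q 1.79 t 30.2 rad -8.8 tan 4.1 y 2.3 w 43.1 [ 3.3  1.2 -1.9]
q 1.67 t 30.5 rad -7.0 tan 2.6 y -0.7 w 43.3 [ 3.6  1.2 -2.3]
q 1.55 t 30.8 rad -0.9 tan 2.5 y -4.5 w 43.0 [ 3.7  0.9 -2.3]
q 1.43 t 31.1 rad -1.3 tan 2.1 y -5.1 w 43.1 [ 3.7  0.5 -2.4]
q 1.31 t 31.5 rad -0.7 tan 1.3 y -5.9 w 43.3 [ 3.7  0.1 -2.4]
q 1.19 t 31.8 rad -1.4 tan 1.9 y -5.3 w 43.3 [ 3.8 -0.3 -2.5]
q 1.07 t 32.1 rad -2.0 tan 2.4 y -3.5 w 43.4 [ 3.8 -0.5 -2.7]
```

```bash
python3 - <<'E'
from h import *
np.set_printoptions(precision=1,suppress=True)
OFF[:]=np.load("roff.npy")
rswing([.95,.83,.71,.59,.47,.35,.23,.12,.05,0],80)
robot.hold(.3); o=robot.observe(); T=Rn.from_rotvec(o["tcp_rot"]).as_matrix()
print(o["t"],"grasp",np.array(o["tcp_pos"])-19*T[:,2],np.array(o["contact_force"]),"knob model",pose(P,0,.72,19)[0])
ims=[save(c,f"pics/{c}8.png") for c in("side","top")]
cv2.imwrite("pics/b8.png",cv2.resize(np.hstack([i[100:330,160:360] for i in ims])[:,:,::-1],(800,460)))
E
```

```text
q 0.95 t 32.4 rad -0.3 tan 1.2 y -3.9 w 43.3 [ 3.8 -0.8 -2.7]
q 0.83 t 32.8 rad 1.3 tan 2.2 y -4.8 w 43.2 [ 3.8 -1.1 -2.6]
q 0.71 t 33.1 rad 4.0 tan 2.2 y -2.0 w 43.2 [ 3.8 -1.2 -2.3]
q 0.59 t 33.4 rad 5.5 tan 1.3 y -1.5 w 43.4 [ 4.  -1.3 -2. ]
q 0.47 t 33.8 rad 5.1 tan 2.2 y -1.6 w 43.3 [ 4.2 -1.5 -1.7]
q 0.35 t 34.1 rad 5.7 tan 2.0 y -1.7 w 43.3 [ 4.4 -1.6 -1.3]
q 0.23 t 34.4 rad 7.2 tan 1.1 y -1.4 w 43.1 [ 4.7 -1.7 -1. ]
q 0.12 t 34.8 rad 7.1 tan 2.0 y -0.1 w 43.3 [ 5.1 -1.7 -0.6]
q 0.05 t 35.0 rad 6.7 tan 3.1 y -0.2 w 43.2 [ 5.4 -1.7 -0.3]
q 0.00 t 35.3 rad 6.9 tan 2.8 y -0.6 w 43.2 [ 5.8 -1.7 -0.1]
35.5583 grasp [663.7  53.9 228.5] [ 4.4 -0.7  5.9] knob model [654.6  56.4 229.1]
```

View pics/b8.png

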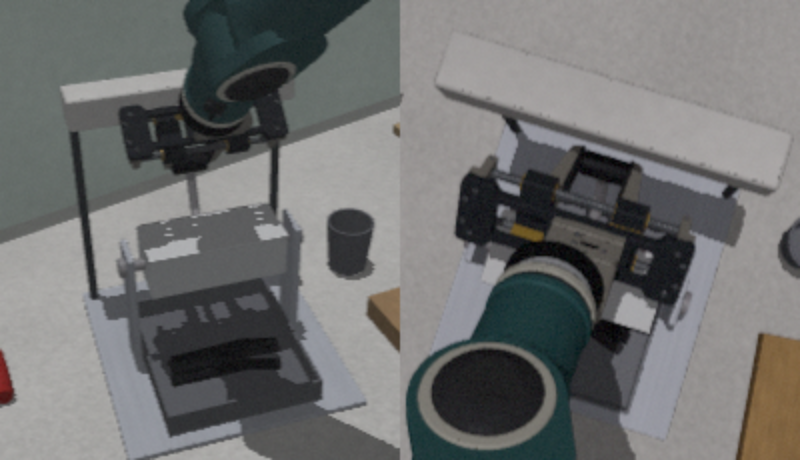

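The box looks upright with the lid down, and temples are in the tray. I'll press on gently to the stop, release, and back out along the slant.

```bash
python3 - <<'E'
from h import *
np.set_printoptions(precision=1,suppress=True)
OFF[:]=np.load("roff.npy")
for q in(-.03,-.06,-.09):
    rswing([q],50,0)
    F=Rn.from_euler("z",-P[2]).apply(robot.observe()["contact_force"])
    if -F[0]*np.sin(.614)+F[2]*np.cos(.614)>9: break
grip(1.0); o=robot.observe(); print(o["t"],np.array(o["contact_force"]),o["grip_width"])
T=Rn.from_rotvec(o["tcp_rot"]).as_matrix()
robot.servo_line(np.array(o["tcp_pos"])-110*T[:,2],feed=120)
o=robot.observe(); robot.servo_line(np.array(o["tcp_pos"])+[-110,-20,90],feed=180)
o=robot.observe(); print(o["t"],np.array(o["tcp_pos"]),np.array(o["contact_force"]))
ims=[save(c,f"pics/{c}9.png") for c in("side","top")]
for c in("side","top"):
  for n in("knob","temple0","screwdriver","carton"):
    print(c,n,[(round(e["confidence"],2),world(e["at"],c).round()) for e in viewer.pinpoint(n,c)[:5] if e["confidence"]>.4])
cv2.imwrite("pics/b9.png",cv2.resize(np.hstack([i[100:330,130:400] for i in ims])[:,:,::-1],(800,341)))
for c,i in zip(("side","top"),ims):
  g=i.astype(int).sum(2); u,v=proj([654.5,56.4,229],c).astype(int); s=(g[v-14:v+14,u-16:u+16]<110).astype(np.uint8)
  n,l,st,ce=cv2.connectedComponentsWithStats(s); print([(st[k][4],ce[k]+[u-16,v-14]) for k in range(1,n) if st[k][4]>30])
E
```

```text
q -0.03 t 35.9 rad 4.6 tan 9.6 y -0.7 w 43.4 [ 5.8 -1.7 -0.1]
36.75 [ 0.2 -0.3 -1. ] 0.997153530215158
38.7583 [495.7  48.5 379.4] [ 0.2 -1.2 -1. ]
side knob [(0.71, array([ 599., -182.,   -0.])), (0.67, array([654.,  57., 225.]))]
side temple0 [(0.86, array([506., 105.,   9.])), (0.49, array([532.,  88.,   8.])), (0.48, array([513., 101.,  21.]))]
side screwdriver [(0.68, array([700., 338.,   2.]))]
side carton [(0.97, array([ 406., -156.,    1.]))]
top knob [(0.66, array([656.,  54., 233.]))]
top temple0 [(0.81, array([506., 103.,  12.])), (0.55, array([523., 100.,  22.]))]
top screwdriver [(0.61, array([699., 339.,  -1.]))]
top carton [(0.85, array([ 410., -154.,   -1.])), (0.73, array([504., 104.,  11.])), (0.66, array([513., 100.,  19.]))]
[(np.int32(145), array([254. , 181.7]))]
[(np.int32(274), array([262.1, 183.2]))]
```

View pics/b9.png

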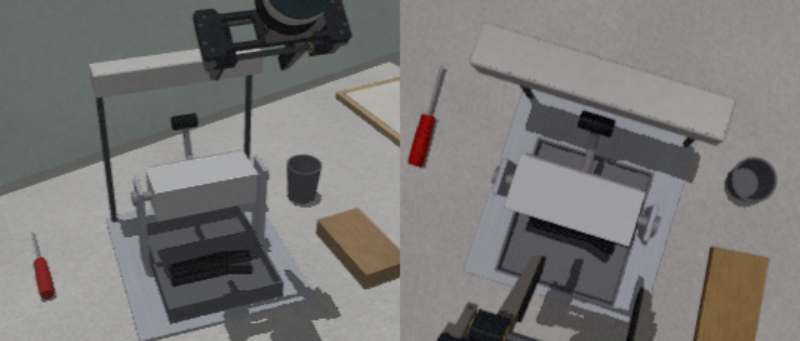

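The knob is back on its starting pixels in both views, (254,182) and (262,183). The lid is shut, four temple positions (x≈506, 513, 523 and 532) lie in the tray, the bystanders haven't moved, and the hand is clear.

```bash
python3 -c "
from h import *
robot.hold(.3); print(robot.job_done(), robot.observe()['t'])"
```

```text
the job is handed in; nothing more can be done
the job is handed in; nothing more can be done
```

The job is handed in at about 39 s: the cameras show all four temples in the tray, the box upright with its lid shut, the knob released, and the screwdriver, carton and cup left in place; my first grip slipped off early in the swing and I regripped harder.

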